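# Release the stuck centrifuge lid with the rod from the slanted holder

## Task

The bench centrifuge's lid is locked: draw the plain flat-ended release rod out of the slanted holder along its slant, and with the rod's thin end press the plunger recessed in the centrifuge's guard tube firmly onto its stop, with 11 to 25 N for at least 0.3 s. Then lower the used rod, thin end first, into the empty steel pot until it touches the bottom, and only then let go, leaving it standing in the pot. Leave the other two rods in the holder and the rest of the bench as they are.

Things in the scene. Friction and masses are not known exactly. Their poses are not given: they have to be found in the camera images.
- rod: The release rod, told from the two others by its PLAIN FLAT-ENDED HANDLE: no ball, no plate on top. 172 mm long. Origin at the centre of its thin end (tip), z along the rod to the handle. Steel shaft 10 mm diameter from 0 to 100 mm, handle 18 mm diameter from there to its steel end face at 172 mm. At the start its lowest 75 mm are in a well and it leans as the well does.
- rod_grip (a point): A point on the rod's axis in the handle, 135 mm from the tip: a good place to grip. Axes as the rod's.
- holder: Fixed grey block 50 x 150 x 85 mm on a steel foot. It leans 0.35 rad so that its three wells and the rods in them point up and to its own -x side (roughly to the robot). Wells 13.5 mm wide, 75 mm deep, 50 mm apart along its y; any rod may be in any. Top edge 110 mm up. Origin on the table under the middle well's foot; the middle mouth is 29 mm to its -x and 101 mm up.
- ball_rod: Other rod in the holder, same shaft and handle, but a steel ball 25 mm in diameter on top (overall 187 mm). Stays in its well. Origin at its tip, z up the rod.
- paddle_rod: Other rod in the holder, same shaft and handle, but a flat upright plate 26 mm wide, 6 mm thick and 30 mm high on top (overall 195 mm). Stays in its well. Origin at its tip, z up the rod.
- centrifuge: Fixed white bench centrifuge, 230 x 180 mm, body 63 mm high, with an amber dome (144 mm diameter, 125 mm high with its black knob) centred 30 mm to its +x side and an upright aluminium guard tube near its front (-x) edge. Origin on the table under its centre.
- guard_mouth (a point): Centre of the guard tube's open upper end, 124 mm above the table. The tube is upright, 28 mm inside, 37 mm outside; too narrow for the fingers. In it, 40 mm below the mouth, is the flat upper face of the steel plunger (25 mm diameter, spring-loaded, moves straight down).
- release (a joint): Travel of the plunger in m: 0 up, 0.012 fully down on its hard stop. Spring: 3 N at the start of its travel, 7.4 N just before the stop; beyond that the force rises steeply.
- pot: Loose round steel pot for used instruments, 110 mm high, 84 mm diameter at its rim and narrower at its foot, walls 4 mm, inner floor about 5 mm above its underside, 0.7 kg, empty. Origin at the centre of its underside, z up.
- bottle: Bystander: amber bottle, 56 mm diameter, 130 mm high. Origin under its centre.
- jar: Bystander: clear jar, 60 mm diameter, 70 mm high. Origin under its centre.
- slide_box: Bystander: grey slide box 85 x 100 x 32 mm. Origin under its centre.
- reagent_box: Bystander: cardboard box 70 x 120 x 60 mm. Origin under its centre.
- beaker: Bystander: empty glass beaker, 64 mm diameter, 80 mm high (not the pot). Origin under its centre.

How it is judged:
By the outcome, as a careful person would: the job done as asked, in the order asked, and still so for the second after the job is handed in, with the robot touching nothing.
It also fails if it takes over 69 s, if anything falls off the work surface, if the arm or the gripper's body presses on something with over 40 N, if the wrist force passes 120 N, or if a joint passes its speed limit or range.

## Robot

A 6-joint arm with a two-finger parallel gripper is mounted at the origin on the work surface. World frame = base frame: x ahead of the robot, y to its left, z up, the work surface at z = 0. Lengths are in m, angles in degrees, forces in N, time in s.
With the tool pointing down it reaches from about 0.25 to 0.725 m from the base axis. Payload 4 kg.
Tool frame: the origin (TCP) lies at the very end of the fingers, on their centre line; the grasp point (between the pads) lies 19 mm behind it; z points along the fingers, y is the line along which they close (so a half turn about z gives the same grasp; the last joint's range is limited). The gripper opens to 85 mm and grips with 20 to 120 N. Pads are 22 mm wide; open, the fingers measure 114 mm over their backs; the gripper's body (76 mm by 85 mm) begins 54 mm behind the grasp point. The pads swing forward as they close: fully open they stand 13 mm farther back than shut.
Start: joints at [0, 13.785, 0.286, 76.501, 0, 90], TCP at [0.5, -0, 0.231] pointing down, gripper open.
Joint ranges: [-155.79, 155.79], [-60.16, 107.12], [-62.33, 73.08], [-114, 123.19], [-81.49, 82.49], [-180, 180]. Speed limits (degrees/s): [159.86, 159.86, 180, 180, 180, 180].

## Interface

Orientations are given as [roll, pitch, yaw] about the fixed x, y, z axes, in that order (R = Rz(yaw) Ry(pitch) Rx(roll)).
In Python, from cell import * gives the robot as it stands.
- The arm moves only by the shell command python3 -m creep 'ROWS' [OPENING] [FORCE]. ROWS is JSON, one flat list of numbers, 4 for each row, row after row: the shift along the tool's x, y, z in m, then the turn about the tool's z in degrees. In form: [dx, dy, dz, roll, dx, dy, dz, roll, ...]. A call has 1 to 5 rows; each row is the pose to reach, as a shift and turn from the pose commanded when the call began, along the tool's axes at that moment; what a row does not reach only later rows make up. A row lasts 1/10 s, in which the tool goes at most 50 mm and 8.59 degrees, less where a joint would pass 70% of its speed; a pose out of reach is approached as far as the arm can. A call with a gripper value outside its range is refused whole. OPENING is the finger opening in m, from 0 to 0.0854, set as the call begins (- or left out, the last holds). The fingers move at their own pace and stop on an object; FORCE is the grip in N (left out, the last holds). Time passes only in rows, so rows that repeat a pose let the fingers close. It gives the time, the measured TCP pose, the force, the opening and the grip force at its end, in the units of the state.
- observe(): the state, without advancing time (a new reading comes with each control period).
- capture(name): name is "scene" or "side" or "wrist"; returns a dict with "frame" (420x560x3 uint8, red, green, blue), "depth" (420x560 float32, m along the optical axis (not along the pixel's ray), 0 where there is no reading), "fx", "fy", "cx", "cy" (pixels), "pose" (4x4, takes a point from camera to world coordinates). Camera axes: x right, y up, looking along -z (the intrinsics and any distortion apply to the point x, -y, -z); pixel columns grow to the right and rows downward; lengths in m; the calibration is good to about 2 mm. A picture is of the moment at which its call begins.
- finish_job(): hands the job in; it is judged then, once.
The state is a dict: "t": time; "joint_positions": joint angles; "joint_velocities": joint speeds; "effort": joint torques, N m; "tcp_pos": TCP position; "tool_rot": TCP orientation; "contact_force": force on the tool from outside, world axes, zero at the start; "ft_torque": the same for the moment, N m; "opening": finger opening in m; "grasp_force": force on a finger pad.
Only numpy, scipy, OpenCV 4.12 (cv2) and the standard library are available. Lean on these libraries where they do the work, as an engineer would, in place of code of your own. Each camera call takes 0.05 s, during which the arm holds its last target. There are 200 camera calls.

## Working session

There is one attempt and no reset: what is moved stays moved. The work goes in short steps, Python scripts to look and compute and a shell command to move; the robot and the scene stay as the last step left them, time stands still between calls to the robot, and variables do not carry over. Pictures are saved under pics/ and viewed, at most 10 in all, crops included, and the job is handed in when it is done.

```bash
ls; mkdir -p pics; python3 - <<'E'
from cell import *
import cv2,numpy as np,pickle
d={}
for n in("scene","side","wrist"):
    c=capture(n);d[n]=c;cv2.imwrite(f"pics/{n}0.png",c["frame"][:,:,::-1]);print(n,c["fx"],c["cx"],c["cy"],c["pose"].round(3).tolist(),[k for k in c])
pickle.dump(d,open("d0.pkl","wb"));print(observe())
E
```

```text
pics
scene 380.3189847809417 278.22333042878756 214.94083273758383 [[-0.886, -0.331, 0.324, 0.898], [0.463, -0.658, 0.594, 0.551], [0.017, 0.676, 0.736, 0.901], [0.0, 0.0, 0.0, 1.0]] ['frame', 'depth', 'fx', 'fy', 'cx', 'cy', 'pose']
side 474.4716778053437 273.79102321730437 212.6109580141632 [[0.99, 0.095, -0.102, 0.387], [-0.14, 0.663, -0.735, -1.138], [-0.002, 0.743, 0.67, 1.072], [0.0, 0.0, 0.0, 1.0]] ['frame', 'depth', 'fx', 'fy', 'cx', 'cy', 'pose']
wrist 294.5799847125463 281.5722140355737 212.56168140009882 [[1.0, -0.001, 0.002, 0.501], [0.0, 0.962, 0.272, 0.069], [-0.002, -0.272, 0.962, 0.374], [0.0, 0.0, 0.0, 1.0]] ['frame', 'depth', 'fx', 'fy', 'cx', 'cy', 'pose']
{'t': 0.15, 'joint_positions': array([1.04802823e-03, 1.38234301e+01, 2.32377436e-01, 7.65015047e+01,
       1.17391204e-03, 8.99991586e+01]), 'joint_velocities': array([-0.05974959, -0.12948822,  0.30667816, -0.05790664,  0.07025881,
        0.0392784 ]), 'effort': array([-1.62746033e-03, -3.72633219e+01,  2.52638429e+01,  1.23480460e-02,
       -1.30651040e-05,  1.49362950e-05]), 'tcp_pos': array([4.99530025e-01, 1.53554743e-05, 2.30613678e-01]), 'tool_rot': array([-1.79907443e+02, -1.17526975e-03,  9.00018875e+01]), 'contact_force': array([-0.68408234,  0.19102023,  0.70451748]), 'ft_torque': array([ 0.00847786, -0.00742152, -0.00627523]), 'grasp_force': 0.0, 'opening': 0.0857413638762379}
```

View pics/scene0.png

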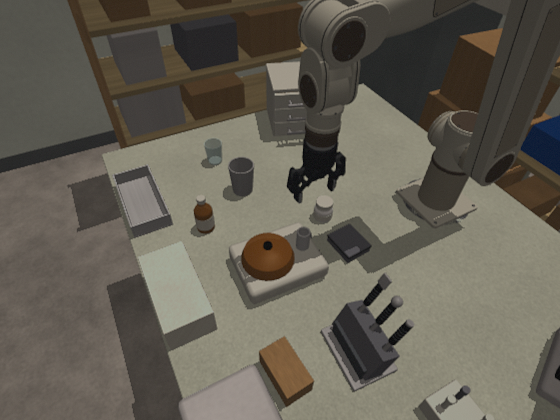

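View pics/side0.png

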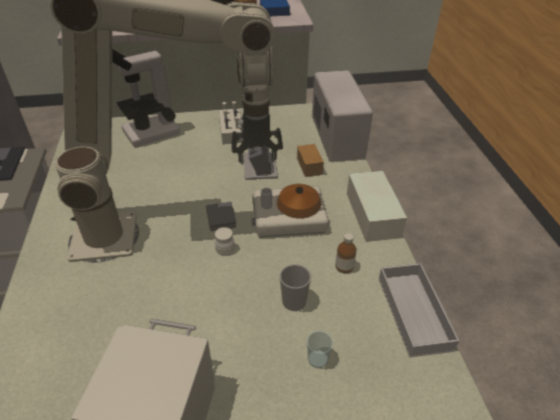

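The scene view shows the holder at about (362,340), with rod tops for paddle (386,281), ball (397,302) and plain flat (408,325). The guard tube is near (303,238) and the pot near (241,177). In the side view the pot is at (295,288) and the tube at (267,200). The holder is hidden behind the arm there.

```bash
cat > h.py <<'E'
import numpy as np,cv2
def ray(c,u,v):
    d=np.array([(u-c["cx"])/c["fx"],-(v-c["cy"])/c["fy"],-1]);R=c["pose"][:3,:3];return c["pose"][:3,3],R@d
def onz(c,u,v,z):
    o,d=ray(c,u,v);return o+d*(z-o[2])/d[2]
def dep(c,u,v):
    o,d=ray(c,u,v);return o+d*c["depth"][int(round(v)),int(round(u))]
def proj(c,p):
    q=np.linalg.inv(c["pose"])@np.r_[p,1];return np.array([c["cx"]-c["fx"]*q[0]/q[2],c["cy"]+c["fy"]*q[1]/q[2]])
E
python3 - <<'E'
import pickle,cv2,numpy as np
from h import *
d=pickle.load(open("d0.pkl","rb"));s=d["scene"];e=d["side"]
a=cv2.resize(s["frame"][255:395,315:425,::-1],None,fx=4,fy=4,interpolation=cv2.INTER_CUBIC)
b=cv2.resize(s["frame"][150:280,220:345,::-1],None,fx=2.8,fy=2.8,interpolation=cv2.INTER_CUBIC)
w=np.zeros((560,790,3),np.uint8);w[:a.shape[0],:a.shape[1]]=a;w[:b.shape[0],440:440+b.shape[1]]=b[:,:350]
cv2.imwrite("pics/c1.png",w)
for n,(u,v,z) in dict(paddle=(386,281,.25),ball=(397,302,.24),plain=(408,323,.25),mouth=(303,231,.124),pot=(241,165,.11)).items(): print(n,onz(s,u,v,z).round(3),dep(s,u,v).round(3))
for n,(u,v,z) in dict(mouth=(266,191,.124),pot=(295,276,.11)).items(): print(n,onz(e,u,v,z).round(3),dep(e,u,v).round(3))
E
```

```text
paddle [0.502 0.284 0.25 ] [0.473 0.264 0.203]
ball [0.507 0.328 0.24 ] [0.484 0.315 0.202]
plain [0.523 0.375 0.25 ] [0.49  0.359 0.192]
mouth [0.524 0.006 0.124] [ 0.517 -0.005  0.109]
pot [ 0.556 -0.333  0.11 ] [ 0.543 -0.366  0.081]
mouth [0.522 0.007 0.124] [0.524 0.022 0.112]
pot [ 0.555 -0.337  0.11 ] [ 0.387 -1.138  1.072]
```

View pics/c1.png

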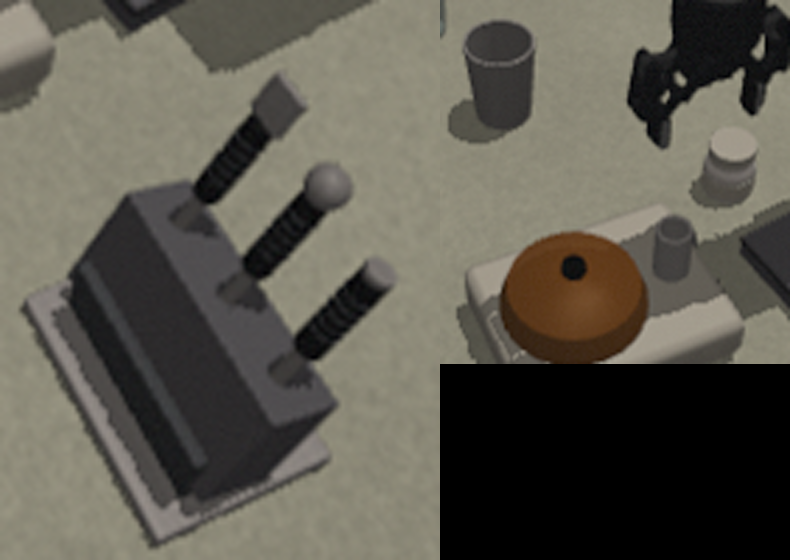

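View pics/wrist0.png

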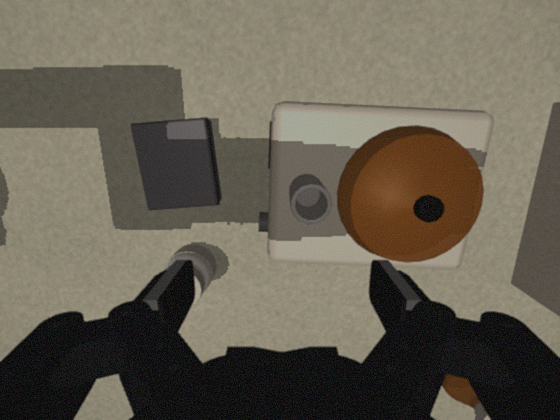

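The crop confirms that the plain flat-ended rod is the +y one, with its end face near scene pixel (410,323). The wrist view shows the tube mouth at (311,203). Next I move the wrist camera over the holder for precise measurement.

```bash
python3 -m creep '[0.02,0,-0.04,0, 0.05,0,-0.08,0, 0.1,0,-0.08,0, 0.15,0,-0.08,0, 0.2,-0.01,-0.08,0]'; python3 -m creep '[0.05,0,0,0, 0.10,0,0,0, 0.13,0,0,0, 0.13,0,0,0, 0.13,0,0,0]'
python3 - <<'E'
from cell import *
import cv2,pickle
c=capture("wrist");s=capture("side");cv2.imwrite("pics/w1.png",c["frame"][:,:,::-1]);pickle.dump((c,s),open("d1.pkl","wb"))
E
```

```text
t: 0.65
tcp_pos: [0.4906, 0.2007, 0.3111]
tool_rot: [180.0, -0.0, 89.9]
contact_force: [-0.4, 0.2, 0.7]
opening: 0.0855
grasp_force: 0.0
t: 1.15
tcp_pos: [0.4898, 0.3294, 0.3104]
tool_rot: [-179.9, 0.1, 90.1]
contact_force: [-0.1, 0.4, -0.1]
opening: 0.0856
grasp_force: 0.0
```

View pics/w1.png

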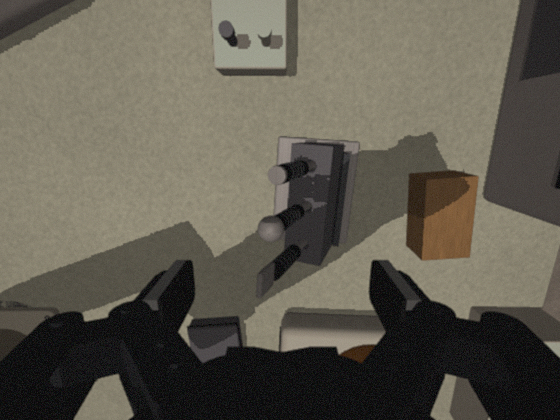

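The wrist view shows the plain rod's flat end at about (278,174), the ball at (270,229), the paddle at (264,280), and the foot's corners at (280,137) and (358,142).

```bash
python3 - <<'E'
import pickle
from h import *
c,s2=pickle.load(open("d1.pkl","rb"));s=pickle.load(open("d0.pkl","rb"))["scene"];s0=s
def blob(c,u,v,r,n):
    g=cv2.cvtColor(c["frame"],cv2.COLOR_RGB2GRAY)[v-r:v+r,u-r:u+r]
    m=cv2.threshold(g,0,255,cv2.THRESH_OTSU)[1];print(n,u,v,'thr');return g
def tri(a,b):
    (o1,d1),(o2,d2)=a,b;t=np.linalg.lstsq(np.c_[d1,-d2],o2-o1,rcond=None)[0];p=o1+d1*t[0];q=o2+d2*t[1];return (p+q)/2,np.linalg.norm(p-q)
P,g=tri(ray(c,278,174.5),ray(s,409.7,323));B,g2=tri(ray(c,270,229),ray(s,396.7,301.7))
print("plain",P.round(4),g.round(4),"ball",B.round(4),g2.round(4))
print("wrist onz",onz(c,278,174.5,.192).round(4),onz(c,270,229,.1945).round(4),"scene",onz(s,409.7,323,.192).round(4),onz(s,396.7,301.7,.1945).round(4))
m=c
for u,v in((280,137),(358,142),(343,248)):print("foot",onz(c,u,v,.008).round(4))
a=cv2.resize(c["frame"][120:300,230:380,::-1],None,fx=4,fy=4,interpolation=cv2.INTER_CUBIC)[:600];cv2.imwrite("pics/c2.png",np.clip(a*1.6,0,255))
E
```

```text
plain [0.487  0.3604 0.1929] 0.0017 ball [0.4797 0.3103 0.1946] 0.0027
wrist onz [0.4872 0.3594 0.192 ] [0.4797 0.3088 0.1945] scene [0.4864 0.361  0.192 ] [0.4799 0.3117 0.1945]
foot [0.4877 0.387  0.008 ]
foot [0.6026 0.3801 0.008 ]
foot [0.5904 0.2119 0.008 ][ WARN:0@0.081] global loadsave.cpp:1063 imwrite_ Unsupported depth image for selected encoder is fallbacked to CV_8U.
```

View pics/c2.png

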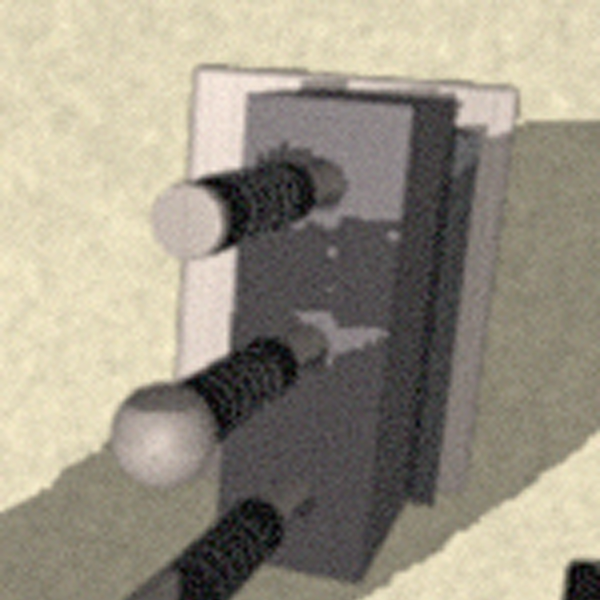

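```bash
python3 -c "
from cell import *;print(observe()['joint_positions'].round(1))"; python3 - <<'E'
import pickle
from h import *
c,_=pickle.load(open("d1.pkl","rb"));P=np.array([.487,.3602,.1925]);a=np.array([-.342,.027,.939])
print(proj(c,P-.097*a),proj(c,P-.072*a))
E
```

```text
[ 33.8  23.8  26.2  92.4  -0.  123.9]
[306.76144983 164.6944334 ] [300.78888302 166.54954665]
```

```bash
python3 -m creep '[0.01,0.002,0,-8.5, 0.02,0.004,0,-17, 0.03,0.0065,0,-25.5, 0.03,0.0065,0,-34, 0.03,0.0065,0,-42.5]' 0.034 ; python3 -m creep '[0,0,0,-8.5, 0,0,0,-17, 0,0,0,-25.5, 0,0,0,-34, 0,0,0,-42.9]'; python3 -m creep '[0,0,0,0, 0,0,0,0]'; python3 -c "
from cell import *;o=observe();print(o['joint_positions'].round(1),o['tcp_pos'],o['tool_rot'],o['opening'])"
```

```text
t: 1.75
tcp_pos: [0.4973, 0.3574, 0.3116]
tool_rot: [180.0, 0.0, 132.7]
contact_force: [0.3, -0.4, -0.4]
opening: 0.034
grasp_force: 0.0
t: 2.25
tcp_pos: [0.4973, 0.357, 0.3119]
tool_rot: [180.0, 0.0, 175.3]
contact_force: [-0.8, 0.3, 0.4]
opening: 0.0342
grasp_force: 0.0
t: 2.45
tcp_pos: [0.4971, 0.3578, 0.3117]
tool_rot: [180.0, 0.0, 174.8]
contact_force: [-0.1, 0.2, -0.6]
opening: 0.0342
grasp_force: 0.0
[35.7 26.8 30.9 94.  -0.  40.9] [0.49709019 0.35778129 0.31173511] [1.79990369e+02 1.96084791e-02 1.74809906e+02] 0.034240089519043594
```

```bash
python3 -m creep '[0.001,0.002,0.04,0, 0.001,0.002,0.08,0, 0.001,0.002,0.11,0, 0.001,0.002,0.135,0, 0.001,0.002,0.135,0]'; python3 -m creep '[0,0,0.014,0, 0,0,0.028,0, 0,0,0.028,0]'
```

```text
t: 2.95
tcp_pos: [0.4936, 0.3589, 0.1721]
tool_rot: [-179.7, -0.4, 174.9]
contact_force: [-1.0, -0.5, 0.1]
opening: 0.0338
grasp_force: 0.0
t: 3.25
tcp_pos: [0.4973, 0.362, 0.15]
tool_rot: [179.8, 0.2, 175.0]
contact_force: [0.3, 1.1, 0.3]
opening: 0.034
grasp_force: 0.0
```

```bash
python3 - <<'E'
from cell import *
import cv2,numpy as np
c=capture("scene")["frame"][240:400,300:440,::-1];w=capture("wrist")["frame"][:,:,::-1]
a=cv2.resize(c,None,fx=2.6,fy=2.6);b=cv2.resize(w,(416,312));o=np.zeros((416,790,3),np.uint8);o[:a.shape[0],:a.shape[1]]=a;o[:312,364:780]=b;cv2.imwrite("pics/g1.png",o)
E
```

```text
(no output)
```

View pics/g1.png

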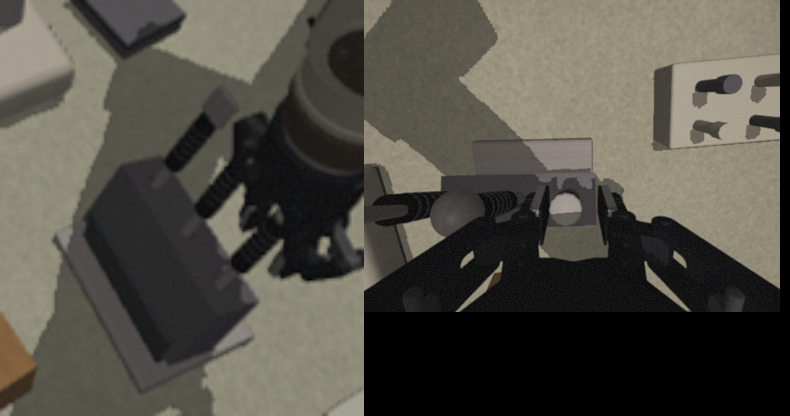

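The two views show the plain rod's end face at (567,208) between the pads, about centred, and the ball rod clear at the left. I can close.

```bash
python3 -m creep '[0,0,0,0, 0,0,0,0, 0,0,0,0, 0,0,0,0, 0,0,0,0]' 0.0 60; python3 -c "
from cell import *;print(observe()['ft_torque'])"
```

```text
t: 3.85
tcp_pos: [0.4959, 0.3601, 0.1495]
tool_rot: [-179.9, 0.0, 175.0]
contact_force: [-1.4, -3.2, 5.6]
opening: 0.0167
grasp_force: 58.4
[-1.01942925  0.30704289 -0.14899471]
```

```bash
python3 -m creep '[0.0017,0,-0.0047,0, 0.0034,0,-0.0094,0, 0.0051,0,-0.0141,0, 0.0068,0,-0.0188,0, 0.0068,0,-0.0188,0]'; python3 -m creep '[0.0034,0,-0.0094,0, 0.0068,0,-0.0188,0, 0.0103,0,-0.0282,0, 0.0137,0,-0.0376,0, 0.0137,0,-0.0376,0]'
```

```text
t: 4.35
tcp_pos: [0.4889, 0.3615, 0.1679]
tool_rot: [-180.0, 0.0, 175.1]
contact_force: [-0.1, -3.0, 2.4]
opening: 0.0168
grasp_force: 58.8
t: 4.85
tcp_pos: [0.4748, 0.3633, 0.2068]
tool_rot: [179.9, 0.0, 175.1]
contact_force: [-1.2, -2.5, -0.2]
opening: 0.0168
grasp_force: 59.0
```

```bash
python3 -m creep '[0.0013,0,-0.0035,0, 0.0027,0,-0.0075,0, 0.0027,0,-0.0075,0]' - 30; python3 -m creep '[-0.004,0,-0.001,0, -0.008,0,-0.0022,0, -0.012,0,-0.0035,0, -0.016,0,-0.0044,0, -0.016,0,-0.0044,0]'; python3 - <<'E'
from cell import *
import cv2,numpy as np
print(observe()['ft_torque'])
c=capture("scene")["frame"][200:400,270:470,::-1];w=capture("wrist")["frame"][:,:,::-1]
a=cv2.resize(c,None,fx=2,fy=2);b=cv2.resize(w,(373,280));o=np.zeros((400,790,3),np.uint8);o[:a.shape[0],:a.shape[1]]=a;o[:280,410:783]=b;cv2.imwrite("pics/g2.png",np.clip(o*1.5,0,255).astype(np.uint8))
E
```

```text
t: 5.15
tcp_pos: [0.4725, 0.3634, 0.2126]
tool_rot: [180.0, -0.0, 175.1]
contact_force: [-0.6, -1.9, -0.9]
opening: 0.0163
grasp_force: 58.7
t: 5.65
tcp_pos: [0.489, 0.3614, 0.2162]
tool_rot: [-180.0, -0.0, 175.1]
contact_force: [-2.8, -2.3, -0.9]
opening: 0.0166
grasp_force: 58.6
[-0.6386425   1.08921795 -0.03717441]
```

View pics/g2.png

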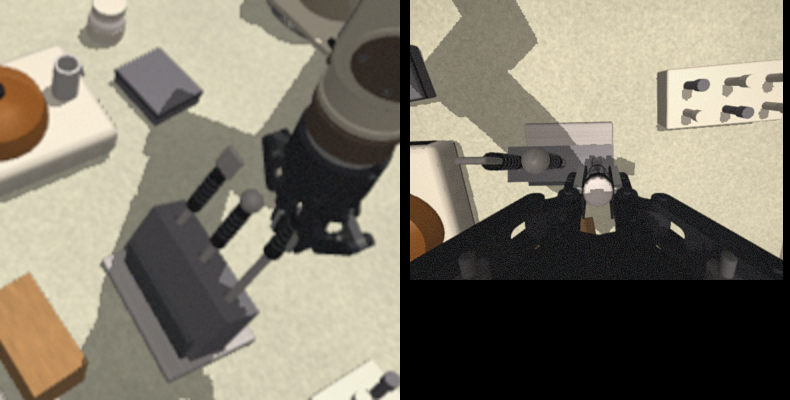

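The rod is drawn nearly out and pivoting easily on the well's lip (about 3 N). I continue until it is upright.

```bash
python3 -m creep '[-0.004,0,-0.001,0, -0.008,0,-0.002,0, -0.012,0,-0.0027,0, -0.016,0,-0.0033,0, -0.016,0,-0.0033,0]'; python3 -m creep '[-0.004,0,-0.0005,0, -0.008,0,-0.0008,0, -0.012,0,-0.001,0, -0.016,0,-0.0012,0, -0.016,0,-0.0012,0]'; python3 - <<'E'
from cell import *
import cv2,numpy as np,pickle
print(observe()['ft_torque'],observe()['tcp_pos'])
s=capture("scene");w=capture("wrist");e=capture("side");pickle.dump((s,w,e),open("d2.pkl","wb"))
c=s["frame"][240:390,300:450,::-1];w=w["frame"][100:300,180:380,::-1]
a=cv2.resize(c,None,fx=2.6,fy=2.6);b=cv2.resize(w,(390,390));o=np.zeros((400,790,3),np.uint8);o[:390,:390]=a;o[:390,400:790]=b;cv2.imwrite("pics/g3.png",np.clip(o*1.5,0,255).astype(np.uint8))
E
```

```text
t: 6.25
tcp_pos: [0.5056, 0.3602, 0.22]
tool_rot: [180.0, 0.1, 175.1]
contact_force: [-2.9, -2.3, -0.3]
opening: 0.017
grasp_force: 58.1
t: 6.75
tcp_pos: [0.5212, 0.3589, 0.2214]
tool_rot: [180.0, 0.0, 175.1]
contact_force: [-4.2, -3.1, -0.1]
opening: 0.0168
grasp_force: 57.4
[-9.37792158e-01  1.21128945e+00  6.32753060e-04] [0.52122702 0.35886654 0.22140458]
```

View pics/g3.png

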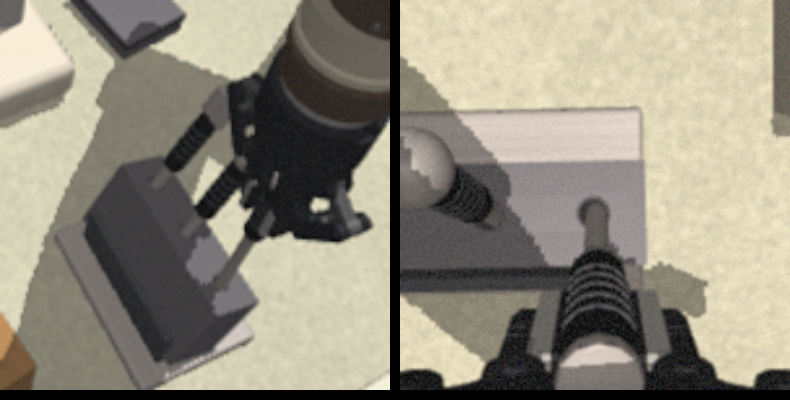

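The rod is out of the shadow and looks upright in both crops, its tip at the well mouth near (592,212) in the right crop. I lift it, locate the tube mouth and pot precisely, and measure the rod tip in the air.

```bash
python3 -m creep '[0,0,-0.01,0, 0,0,-0.04,0, 0,0,-0.08,0, 0,0,-0.12,0, 0,0,-0.12,0]'; python3 - <<'E'
from cell import *
from h import *
import pickle
d=pickle.load(open("d0.pkl","rb"))
for n,u,v in(("scene",303.6,232.1),("side",266.5,191.5),("wrist",311,203)):print(n,"mouth",onz(d[n],u,v,.124).round(4))
o=observe();t=o['tcp_pos'];print(t)
s=capture("scene");e=capture("side");w=capture("wrist")
p=t-[0,0,.126];print("pred tip px",proj(s,p),proj(e,p),"top",proj(s,t+[0,0,.0]))
A=[]
for c,q in((s,proj(s,p)),(e,proj(e,p))):
    u,v=map(int,q);u=min(max(u,75),480);v=min(max(v,80),330);A.append(cv2.resize(c["frame"][v-75:v+75,u-75:u+75,::-1],None,fx=2.6,fy=2.6));print("crop origin",u-75,v-75)
cv2.imwrite("pics/g4.png",np.clip(np.hstack(A)*1.5,0,255).astype(np.uint8))
E
```

```text
t: 7.4
tcp_pos: [0.5237, 0.3614, 0.3501]
tool_rot: [179.3, 0.8, 175.1]
contact_force: [0.9, -0.0, -1.0]
opening: 0.0166
grasp_force: 56.9
scene mouth [0.5246 0.0096 0.124 ]
side mouth [0.5233 0.0042 0.124 ]
wrist mouth [0.5258 0.007  0.124 ]
[0.52367614 0.36137748 0.35005626]
pred tip px [399.3808443  323.59352205] [253.36439961 106.2976643 ] top [418.20379876 288.65389483]
crop origin 324 248
crop origin 178 31
```

View pics/g4.png

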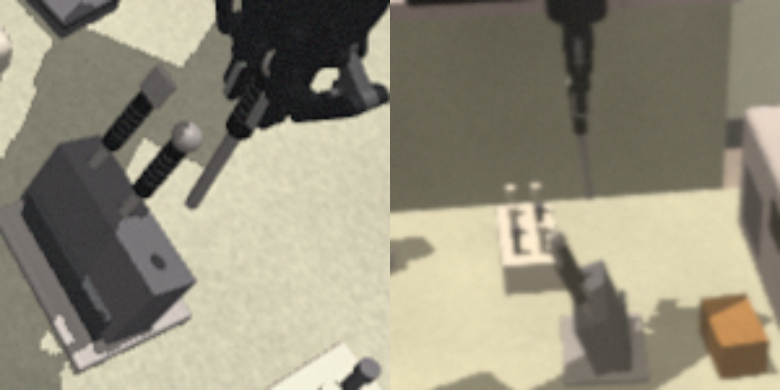

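The right well is now empty and the other rods are untouched. The held rod hangs straight, with its tip at scene (398.2,326.8) and side (254.5,106.8).

```bash
python3 - <<'E'
from cell import *
from h import *
import pickle
s,w,e=pickle.load(open("d2.pkl","rb"))
print(observe()['tcp_pos'])
def tri(a,b):
    (o1,d1),(o2,d2)=a,b;t=np.linalg.lstsq(np.c_[d1,-d2],o2-o1,rcond=None)[0];p=o1+d1*t[0];q=o2+d2*t[1];return (p+q)/2,np.linalg.norm(p-q)
T,g=tri(ray(s,398.2,326.8),ray(e,254.5,106.8));J,h=tri(ray(s,324+235/2.6,248+133/2.6),ray(e,178+190/2.6,31+133/2.6))
print("tip",T.round(4),g.round(4),"junction",J.round(4),h.round(4),np.linalg.norm(T-J))
# pot rim via grey-dark mask: rim ellipse in side view
d0=pickle.load(open("d0.pkl","rb"))
for n,u,v in(("scene",241.5,165),("side",295,276)):print(n,onz(d0[n],u,v,.11).round(4),dep(d0[n],u,v))
for n,(x0,x1,y0,y1) in(("scene",(220,262,145,205)),("side",(270,320,255,315))):
    f=d0[n]["frame"][y0:y1,x0:x1].astype(int);sat=f.max(2)-f.min(2);m=((f.sum(2)<330)&(sat<25)).astype(np.uint8)
    print(n);[print(''.join('#' if k else '.' for k in r)) for r in m[::2]]
E
```

```text
[0.52148563 0.35978684 0.3416988 ]
tip [0.5279 0.3644 0.22  ] 0.0001 junction [0.5196 0.363  0.3155] 0.0019 0.09587372513973373
scene [ 0.5545 -0.3327  0.11  ] [ 0.54069424 -0.36822366  0.07816378]
side [ 0.5548 -0.3366  0.11  ] [ 0.38717577 -1.13778592  1.07181258]
scene
##........................................
##........................................
##........................................
##........................................
##........................................
##........................................
##................########................
##...........#################............
##........######################..........
#........########################.........
.........########################.........
........##########################........
........##########################........
.........#########################........
.........#########################........
..........########################........
..........########################........
...........#######################........
...........#######################........
..........
[... 1297 characters left out ...]
##########################...........
...........##############################.........
...........#################################......
...........###################################....
............####################################..
............#####################################.
............#####################################.
............######################################
.............####################################.
..............##################################..
...............################################...
..................###########################.....
..........................#...#.##########........
..................................................
```

```bash
python3 -m creep '[-0.002,-0.02,0,0, -0.006,-0.06,0,0, -0.01,-0.1,0,0, -0.014,-0.14,0,0, -0.018,-0.18,0,0]'; python3 -m creep '[-0.003,-0.04,0,0, -0.006,-0.08,0,0, -0.01,-0.12,0,0, -0.012,-0.16,0,0, -0.012,-0.1745,0,0]'; python3 -m creep '[0,0,0,0, 0,0,0,0, 0,0,0,0]'
python3 - <<'E'
from cell import *
from h import *
import pickle
s=capture("scene");e=capture("side");w=capture("wrist");pickle.dump((s,w,e),open("d3.pkl","wb"));o=observe();t=o['tcp_pos'];print(t,o['contact_force'])
d0=pickle.load(open("d0.pkl","rb"))
p=t+[.005,.003,-.13]
for n,c in(("scene",s),("side",e)):
    u,v=map(int,proj(c,p));print(n,proj(c,p),proj(c,p+[-.005,0,.1]))
    df=np.abs(c["frame"].astype(int)-d0[n]["frame"]).sum(2)[v-30:v+16,u-22:u+22];print(u-22,v-30);[print(''.join('#' if k>50 else '.' for k in r)) for r in df]
E
```

```text
t: 8.05
tcp_pos: [0.5227, 0.1767, 0.3393]
tool_rot: [-180.0, -0.1, 175.1]
contact_force: [0.5, -0.6, -1.2]
opening: 0.0167
grasp_force: 56.7
t: 8.55
tcp_pos: [0.5196, 0.0, 0.3396]
tool_rot: [-179.9, -0.1, 174.9]
contact_force: [0.8, 0.5, -1.1]
opening: 0.0164
grasp_force: 56.7
t: 8.85
tcp_pos: [0.5202, 0.0045, 0.3406]
tool_rot: [180.0, -0.0, 175.2]
contact_force: [0.6, -0.3, -1.1]
opening: 0.0165
grasp_force: 56.7
[0.52025903 0.00444797 0.34091709] [ 0.4532867   0.06715417 -0.94648684]
scene [305.24086304 209.25053765] [310.08484146 178.8125859 ]
283 179
....##################...#....######........
....##############################..........
....############################............
....########################.#..............
....##############.###########..............
....#############.########.##...............
...##############.#######.###...............
...#####################.####...............
....###################.#####...............
....##################..#####...............
.....################...####................
......###############..#####................
[... 2967 characters left out ...]
.........................
............................................
............................................
............................................
............................................
............................................
............................................
............................................
............................................
............................................
............................................
............................................
............................................
............................................
............................................
............................................
```

```bash
python3 - <<'E'
from h import *
import pickle
s,w,e=pickle.load(open("d3.pkl","rb"));e1=pickle.load(open("d1.pkl","rb"))[1];s1=pickle.load(open("d2.pkl","rb"))[0]
df=np.abs(e["frame"].astype(int)-e1["frame"]).sum(2)[130:205,245:290];[print(130+i,''.join('#' if k>40 else '.' for k in r)) for i,r in enumerate(df)]
def tri(a,b):
    (o1,d1),(o2,d2)=a,b;t=np.linalg.lstsq(np.c_[d1,-d2],o2-o1,rcond=None)[0];p=o1+d1*t[0];q=o2+d2*t[1];return (p+q)/2,np.linalg.norm(p-q)
E
```

```text
130 ...#####.....###########.....................
131 ...#####......##########.....................
132 ....####......##########.....................
133 .....####.....##########.....................
134 ......###......########......................
135 ...............########......................
136 .............#..######.......................
137 ...........###..######.......................
138 .........######..#####.......................
139 ........#######..#####.......................
140 ........#######..#####.......................
141 .........######...####.......................
142 .............###.............................
143 ............####.............................
144 ...........#####.............................
145 ..........######.............................
146 .........########............................
147 .........########............................
148 .........########..#.........................
149 ....###...#######.....#......................
150 ....###...#######..#.........................
151 ....##.....######..##.##.....................

[... 1949 characters left out ...]

191 ##########......##......###..................
192 #########.......###.....###..................
193 #########.......#####.####...................
194 #########.......#########...#######..........
195 ########.....####.#####....########..........
196 ########.########.........########...........
197 ########.########.........########...........
198 #######.#########.........########...........
199 #####...#########..........######............
200 ###.....#########.........#######............
201 #.......##########.........######............
202 .........########............####............
203 .........#########.............#.............
204 .........########............................
```

The tip matches the prediction in both views and sits over the tube mouth within about 1 mm. I lower it.

```bash
python3 -m creep '[0,0,0.03,0, 0,0,0.06,0, 0,0,0.085,0, 0,0,0.105,0, 0,0,0.105,0]' ; python3 -m creep '[0,0,0.003,0, 0,0,0.006,0, 0,0,0.009,0, 0,0,0.009,0]'
```

```text
t: 9.5
tcp_pos: [0.5181, 0.004, 0.233]
tool_rot: [-180.0, -0.4, 175.2]
contact_force: [0.9, -0.1, -1.6]
opening: 0.0167
grasp_force: 56.7
t: 9.9
tcp_pos: [0.5204, 0.0032, 0.2275]
tool_rot: [180.0, 0.0, 175.1]
contact_force: [-0.6, 1.1, -0.5]
opening: 0.0168
grasp_force: 56.7
```

```bash
python3 -m creep '[0,0,0.002,0, 0,0,0.005,0, 0,0,0.008,0, 0,0,0.008,0]' 0.0 90; python3 -m creep '[0,0,0.002,0, 0,0,0.004,0, 0,0,0.006,0, 0,0,0.006,0]'
```

```text
t: 10.3
tcp_pos: [0.5198, 0.0032, 0.2185]
tool_rot: [-180.0, -0.1, 175.1]
contact_force: [0.5, 0.8, -2.0]
opening: 0.0165
grasp_force: 87.7
t: 10.7
tcp_pos: [0.5201, 0.0032, 0.2128]
tool_rot: [180.0, -0.0, 175.1]
contact_force: [0.4, 0.2, -1.8]
opening: 0.0158
grasp_force: 87.7
```

```bash
python3 -m creep '[0,0,0.0015,0, 0,0,0.003,0, 0,0,0.003,0]'; python3 -m creep '[0,0,0.002,0, 0,0,0.004,0, 0,0,0.004,0]'
```

```text
t: 11.0
tcp_pos: [0.5203, 0.0032, 0.2104]
tool_rot: [180.0, 0.0, 175.1]
contact_force: [-0.4, -0.1, 1.9]
opening: 0.0159
grasp_force: 87.7
t: 11.3
tcp_pos: [0.5203, 0.0032, 0.2062]
tool_rot: [180.0, 0.0, 175.1]
contact_force: [-1.2, -0.1, 3.3]
opening: 0.0155
grasp_force: 87.7
```

```bash
python3 -m creep '[0,0,0.002,0, 0,0,0.004,0, 0,0,0.004,0]'; python3 -m creep '[0,0,0.001,0, 0,0,0.002,0, 0,0,0.002,0]'
```

```text
t: 11.6
tcp_pos: [0.5203, 0.0032, 0.2021]
tool_rot: [180.0, 0.0, 175.1]
contact_force: [-0.5, 0.4, 5.1]
opening: 0.0162
grasp_force: 87.7
t: 11.9
tcp_pos: [0.5204, 0.0032, 0.2005]
tool_rot: [180.0, 0.0, 175.1]
contact_force: [-0.8, 0.2, 5.4]
opening: 0.0161
grasp_force: 87.8
```

```bash
python3 -m creep '[0,0,0.0005,0, 0,0,0.001,0, 0,0,0.001,0]'; python3 -m creep '[0,0,0.0005,0, 0,0,0.0005,0]'
```

```text
t: 12.2
tcp_pos: [0.5206, 0.0032, 0.2003]
tool_rot: [180.0, 0.1, 175.1]
contact_force: [-1.8, -0.2, 9.2]
opening: 0.0159
grasp_force: 88.1
t: 12.4
tcp_pos: [0.5207, 0.0032, 0.2003]
tool_rot: [180.0, 0.1, 175.1]
contact_force: [-2.1, -0.5, 11.6]
opening: 0.016
grasp_force: 88.3
```

```bash
python3 -m creep '[0,0,0.0005,0, 0,0,0.001,0, 0,0,0.001,0]';python3 -m creep '[0,0,0,0, 0,0,0,0, 0,0,0,0, 0,0,0,0, 0,0,0,0]'
```

```text
t: 12.7
tcp_pos: [0.5209, 0.0032, 0.2001]
tool_rot: [180.0, 0.2, 175.1]
contact_force: [-3.6, -1.2, 15.9]
opening: 0.016
grasp_force: 88.7
t: 13.2
tcp_pos: [0.5209, 0.0032, 0.2002]
tool_rot: [180.0, 0.2, 175.1]
contact_force: [-3.0, -0.9, 15.9]
opening: 0.0164
grasp_force: 88.7
```

Plunger on its stop and held at about 16 N for more than 0.5 s. Now I lift and carry the rod to the pot.

```bash
python3 -m creep '[0,0,-0.01,0, 0,0,-0.04,0, 0,0,-0.08,0, 0,0,-0.12,0, 0,0,-0.145,0]'; python3 -m creep '[0,0,0,0, -0.005,-0.03,0,0, -0.012,-0.07,0,0, -0.02,-0.11,0,0, -0.027,-0.15,0,0]';  python3 -m creep '[-0.007,-0.04,0,0, -0.014,-0.08,0,0, -0.021,-0.12,0,0, -0.028,-0.16,0,0, -0.032,-0.187,0,0]'; python3 -m creep '[0,0,0,0, 0,0,0,0, 0,0,0,0]'
python3 - <<'E'
from cell import *
from h import *
import pickle
s=capture("scene");e=capture("side");o=observe();t=o['tcp_pos'];print(t,o['contact_force'])
s0,_,e0=pickle.load(open("d3.pkl","rb"));p=t+[.005,.003,-.13]
for n,c,c0 in(("scene",s,s0),("side",e,e0)):
    q=proj(c,p);u,v=map(int,q);print(n,q,proj(c,p+[-.005,0,.1]))
    df=np.abs(c["frame"].astype(int)-c0["frame"]).sum(2)[v-26:v+10,u-16:u+16];print(u-16,v-26);[print(''.join('#' if k>40 else '.' for k in r)) for r in df]
d0=pickle.load(open("d0.pkl","rb"))["side"]
# pot still there: compare side pot region
print(np.abs(e["frame"].astype(int)-d0["frame"])[290:310,280:310].mean())
E
```

```text
t: 13.7
tcp_pos: [0.5206, 0.0032, 0.3448]
tool_rot: [180.0, 0.1, 175.1]
contact_force: [1.6, -0.2, -1.6]
opening: 0.0159
grasp_force: 87.9
t: 14.2
tcp_pos: [0.5338, -0.1496, 0.3402]
tool_rot: [180.0, -0.2, 175.1]
contact_force: [0.6, 0.6, -1.4]
opening: 0.0158
grasp_force: 87.9
t: 14.7
tcp_pos: [0.5495, -0.3402, 0.3392]
tool_rot: [179.9, -0.2, 175.0]
contact_force: [0.6, 0.8, -0.9]
opening: 0.0158
grasp_force: 87.9
t: 15.0
tcp_pos: [0.5501, -0.3365, 0.3415]
tool_rot: [179.9, -0.1, 175.1]
contact_force: [0.3, 0.6, -1.2]
opening: 0.0162
grasp_force: 88.0
[ 0.55030002 -0.33620192  0.34259841] [-0.55647065  0.63932102 -1.25777461]
scene [239.33313116 138.56863671] [238.87920049 108.81599519]
223 112
...............###..............
...............###..............
...............###..............
................#...............
.................##.............
...............####.............
...............####.............
...............####.............
...............####.............
...............####.............
...............####.............
...............####.............
[... 1368 characters left out ...]
..#####..............
.............#####..............
.............#####..............
.............#####..............
.............#####..............
.............#####..............
.............#####..............
.............#####..............
.............#####..............
.............#####..............
.............######.............
.............######.............
..............####..............
................................
................................
####............................
########........................
############....................
###############.................
###################.............
######################..........
1.3027777777777778
```

Tip is over the pot's centre in both views. I lower it into the pot.

```bash
python3 -m creep '[0,0,0.04,0, 0,0,0.08,0, 0,0,0.12,0, 0,0,0.15,0, 0,0,0.15,0]'; python3 -m creep '[0,0,0.015,0, 0,0,0.03,0, 0,0,0.045,0, 0,0,0.05,0, 0,0,0.05,0]'; python3 -m creep '[0,0,0.001,0, 0,0,0.003,0, 0,0,0.005,0, 0,0,0.005,0]'
```

```text
t: 15.6
tcp_pos: [0.5473, -0.3345, 0.1874]
tool_rot: [179.7, -0.5, 175.2]
contact_force: [-0.6, 1.2, -1.2]
opening: 0.016
grasp_force: 88.1
t: 16.1
tcp_pos: [0.5506, -0.3373, 0.1437]
tool_rot: [-180.0, 0.0, 175.1]
contact_force: [-0.8, -0.8, -1.8]
opening: 0.016
grasp_force: 88.1
t: 16.5
tcp_pos: [0.55, -0.3376, 0.1376]
tool_rot: [180.0, -0.0, 175.1]
contact_force: [-0.5, -0.6, -1.3]
opening: 0.0163
grasp_force: 88.1
```

```bash
python3 -m creep '[0,0,0.001,0, 0,0,0.002,0, 0,0,0.003,0, 0,0,0.003,0]'; python3 -m creep '[0,0,0.0007,0, 0,0,0.0014,0, 0,0,0.0014,0]'
```

```text
t: 16.9
tcp_pos: [0.55, -0.3375, 0.1343]
tool_rot: [180.0, -0.0, 175.1]
contact_force: [0.5, 0.5, -1.4]
opening: 0.0161
grasp_force: 88.1
t: 17.2
tcp_pos: [0.5502, -0.3376, 0.1336]
tool_rot: [-180.0, 0.0, 175.1]
contact_force: [-0.2, 0.3, 1.2]
opening: 0.0159
grasp_force: 88.1
```

Contact is starting. I press slightly to confirm it.

```bash
python3 -m creep '[0,0,0.0005,0, 0,0,0.0005,0]'
```

```text
t: 17.4
tcp_pos: [0.5504, -0.3377, 0.1335]
tool_rot: [-180.0, 0.1, 175.1]
contact_force: [-0.3, 0.4, 3.4]
opening: 0.016
grasp_force: 88.4
```

```bash
python3 -m creep '[0,0,0,0, 0,0,0,0, 0,0,0,0, 0,0,0,0, 0,0,0,0]' 0.05 ; python3 -m creep '[0,0,0,0, 0,0,-0.01,0, 0,0,-0.03,0, 0,0,-0.06,0, 0,0,-0.1,0]'; python3 -m creep '[0,0,-0.04,0, 0,0,-0.08,0, 0,0,-0.08,0, 0,0,-0.08,0, 0,0,-0.08,0]'
python3 - <<'E'
from cell import *
from h import *
import pickle
d0=pickle.load(open("d0.pkl","rb"))
s=capture("scene");e=capture("side")
for n,c,(x0,x1,y0,y1) in(("scene",s,(215,270,115,200)),("side",e,(265,330,230,315))):
    df=np.abs(c["frame"].astype(int)-d0[n]["frame"]).sum(2)[y0:y1,x0:x1];print(n,x0,y0);[print(''.join('#' if k>40 else '.' for k in r)) for r in df[::2]]
E
```

```text
t: 17.9
tcp_pos: [0.5501, -0.3375, 0.1325]
tool_rot: [180.0, -0.0, 175.1]
contact_force: [0.3, -0.6, -0.5]
opening: 0.05
grasp_force: 0.0
t: 18.4
tcp_pos: [0.5492, -0.337, 0.2326]
tool_rot: [179.9, -0.2, 175.1]
contact_force: [1.5, -0.3, -0.1]
opening: 0.0501
grasp_force: 0.0
t: 18.9
tcp_pos: [0.5497, -0.3373, 0.3117]
tool_rot: [180.0, -0.1, 175.1]
contact_force: [-0.1, 0.3, -0.9]
opening: 0.05
grasp_force: 0.0
scene 215 115
.......................................................
.......................................................
.......................................................
.......................................................
.......................................................
.......................................................
.......................................................
.......................................................
.......................................................
.......................................................
.......................................................
.......................................................
[... 3887 characters left out ...]
................................########
..........................................................#######
...........................................................######
...........................................................######
............................................................#####
...........................................................######
........................................................#########
..........................................................#######
............................................................#####
.............................................................####
...............................................................##
```

```bash
python3 -m creep '[0,0,0,0, 0,0,0,0, 0,0,0,0, 0,0,0,0, 0,0,0,0]' | head -2; python3 -c "
from cell import *;print(finish_job())"
```

```text
t: 19.5
tcp_pos: [0.5501, -0.3376, 0.3127]
the job is handed in; nothing more can be done
None
```

The release rod held the plunger on its stop at about 16 N for over 0.5 s, and now stands in the pot, leaning on its rim, released only after it touched the bottom; handed in at about 19.5 s.

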